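# Put the measuring cups away in size order

### The job

Put the four steel measuring cups away in their wooden block so that they stand in a row from smallest to largest, each seated upright and fully home in the pocket of its own size, with its handle pointing straight out over one of the block's long sides (either side will do). Leave the garlic bulb and the salt shaker that stand among the cups where they are.

Things in the scene. Friction and masses are not known exactly. Their poses are not given: they have to be found in the camera images.
- cup_smallest: the smallest of four plain steel measuring cups told apart by size: round, open, straight, 40 mm outside diameter, 32 mm high, 2 mm wall; flat strap handle 13 mm wide, 3 mm thick, from just under the rim straight out to 75 mm from the cup's axis. Origin: centre of the underside; z up out of the mouth; x along the handle, away from the cup. Starts upright on the worktop.
- cup_second: the second smallest of four plain steel measuring cups told apart by size: round, open, straight, 48 mm outside diameter, 38 mm high, 2 mm wall; flat strap handle 13 mm wide, 3 mm thick, from just under the rim straight out to 79 mm from the cup's axis. Origin: centre of the underside; z up out of the mouth; x along the handle, away from the cup. Starts upright on the worktop.
- cup_third: the second largest of four plain steel measuring cups told apart by size: round, open, straight, 56 mm outside diameter, 42 mm high, 2 mm wall; flat strap handle 13 mm wide, 3 mm thick, from just under the rim straight out to 83 mm from the cup's axis. Origin: centre of the underside; z up out of the mouth; x along the handle, away from the cup. Starts upright on the worktop.
- cup_largest: the largest of four plain steel measuring cups told apart by size: round, open, straight, 64 mm outside diameter, 46 mm high, 2 mm wall; flat strap handle 13 mm wide, 3 mm thick, from just under the rim straight out to 87 mm from the cup's axis. Origin: centre of the underside; z up out of the mouth; x along the handle, away from the cup. Starts upright on the worktop.
- cup_block: brown wooden block, fixed, at any angle, 94 wide (x) 326 long (y) 34 mm high; origin centre of underside, z up. Row of 4 round chamfered pockets at x = 0, each 5 mm wider than its cup: smallest y = -121.5 (floor 20 mm above underside), second smallest y = -50.5 (14), second largest y = 28.5 (10), largest y = 115.5 (6). Seated, each rim is 18 mm above the block's top, handle clear above it.
- garlic: loose garlic bulb, 53 mm across and high, standing among the cups; leave it. Origin: centre of its underside.
- salt_shaker: loose glass salt shaker with a grey top, 44 mm diameter, 90 mm high, standing among the cups; leave it. Origin: centre of its underside.
Things that resemble listed ones, but are neither listed nor needed, are in the scene too. Leave any orange look-alike of the cup_largest alone.

How it is judged:
By the outcome, as a careful person would: the job done as asked, in the order asked, and still so for the second after the job is handed in, with the robot touching nothing.
It also fails if it takes over 106 s, if anything falls off the work surface, if the arm or the gripper's body presses on something with over 40 N, if the wrist force passes 120 N, or if a joint passes its speed limit or range.

### The arm

A 6-joint arm with a two-finger parallel gripper is mounted at the origin on a cart in front of the work surface, level with it; the furniture and walls round the work are solid. World frame = base frame: x ahead of the robot, y to its left, z up, the work surface at z = 0. Lengths are in m, angles in rad, forces in N, time in s.
With the tool pointing down it reaches from about 0.275 to 1 m from the base axis. Payload 8.4 kg.
Tool frame: the origin (TCP) lies midway between the tips of the shut fingers; the grasp point (between the pads) lies 19 mm behind it (env.hold_point_z is the z of the grasp point in the tool frame, in m); z points along the fingers, y is the line along which they close (so a half turn about z gives the same grasp; the last joint's range is limited). The gripper opens to 85 mm and grips with 20 to 120 N. Pads are 22 mm wide; open, the fingers measure 114 mm over their backs; the gripper's body (76 mm by 85 mm) begins 54 mm behind the grasp point. The pads swing forward as they close: fully open they stand 13 mm farther back than shut.
Start: joints at [1.206, 0.353, 1.633, -0, 1.155, -0.002], TCP at [0.222, 0.584, 0.231] pointing down, gripper open.
Joint ranges: [-2.63, 2.63], [-0.92, 2.1], [0.06, 2.66], [-1.3, 4.44], [0, 2.69], [-3.02, 3.02]. Speed limits (rad/s): [2.22, 2.22, 2.79, 3.14, 3.14, 3.14].

### API

Orientations are given as a unit quaternion [x, y, z, w].
In Python, from bench import sensors, viewer, workorder, spotter, env gives the robot as it stands. The module is installed in compiled form; this text tells all that it offers.
- The arm moves only by the tool play_rows, never from a script. Its argument "rows" is a list of rows, each a list of 5 numbers: the shift along the tool's x, y, z in m, then the turn about the tool's z in degrees, then the gripper's target within -1 to 1 (shut at 1, half-way at 0, fully open at -1). A call has 1 to 12 rows; each row shifts and turns the commanded pose from where the row before left it, along the tool's axes as they then stand; what a row does not reach is not made up. A row lasts 1/8 s, in which the tool goes at most 62.5 mm and 10.7 degrees, less where a joint would pass 70% of its speed; a pose out of reach is approached as far as the arm can. A call with a gripper value outside its range is refused whole. The fingers move at their own pace and stop on an object; "newtons" is the grip in N (left out, the last holds). Time passes only in rows, so rows that do not move let the fingers close. It gives the time, the measured TCP pose, the force, the opening and the grip force at its end, in the units of the state.
- sensors.sense(): the state, without advancing time (a new reading comes with each control period).
- viewer.capture(name): name is "side" or "top" or "wrist"; returns (picture, depth): 384x512x3 uint8, red, green, blue; 384x512 float32, m along the optical axis (not along the pixel's ray), 0 where there is no reading.
- viewer.camera_model(name): a dict with "intrinsics" (3x3 intrinsics, pixels), "R" (3x3) and "t" (3): a world point X has camera coordinates R X + t; the wrist camera has in their place "hand_eye" (4x4, takes a point from camera to tool coordinates, whose origin is the TCP and whose axes are the flange's). Camera axes: x right, y down, z forward; pixel columns grow to the right and rows downward; lengths in m; the calibration is good to about 2 mm. A picture is of the moment at which its call begins: read the wrist's pose just before it. camera_model takes no time and is no camera call.
- workorder.job_done(): hands the job in; it is judged then, once.
Trained networks look in the newest picture that a camera, given by its name, has taken for a name from the list of things; names that differ only in an ending like _2 or _b are one class to them, and where a whole thing is asked for, a point or a joint stands for the part that bears it (a point fixed in the world has none). Each returns a list of dicts, best first, with "score" (0 to 1); they miss things now and then, are a little off and sometimes report something else, mostly with a low value. They report only what shows in the picture. A call takes as long as a camera call. They do not tell look-alikes from the thing itself.
- spotter.trace(camera, label): "region" (384x512 bool, what is visible of it) and "bbox" ([left, top, right, bottom] in pixels, round what is visible of it).
The state is a dict: "t": time; "joints": joint angles; "dq": joint speeds; "effort": joint torques, N m; "position": TCP position; "eef_rot": TCP orientation; "ft_force": force on the tool from outside, world axes, zero at the start; "moment": the same for the moment, N m; "opening": finger opening in m; "grasp_force": force on a finger pad.
Only numpy, scipy, OpenCV 4.12 (cv2) and the standard library are available. Lean on these libraries where they do the work, as an engineer would, in place of code of your own. Each camera call takes 0.05 s, during which the arm holds its last target. There are 200 camera calls.

## Working session

There is one attempt and no reset: what is moved stays moved. The work goes in short steps, Python scripts to look and compute and a tool call to move; the robot and the scene stay as the last step left them, time stands still between calls to the robot, and variables do not carry over. Pictures are saved under pics/ and viewed, at most 14 in all, crops included, and the job is handed in when it is done.

Besides the shell and the picture viewer there is one more tool, called after "Call:" as name(argument=value, ...) on one line, values as JSON. play_rows: Moves the arm, as the interface text tells. Its arguments: {"type":"object","properties":{"rows":{"type":"array"},"newtons":{"type":"number"}},"required":["rows"]}

```bash
mkdir -p pics; cat > h.py <<'E'
import numpy as np, cv2
from scipy.spatial.transform import Rotation as Ro
from bench import sensors, viewer, workorder, spotter, env
def cap(n):
    s=sensors.sense(); im,d=viewer.capture(n); m=viewer.camera_model(n); K=np.array(m["intrinsics"])
    v,u=np.mgrid[:384,:512]; P=np.stack([(u-K[0,2])/K[0,0]*d,(v-K[1,2])/K[1,1]*d,d],-1)
    if "R" in m: W=(P-np.array(m["t"]))@np.array(m["R"])
    else:
        H=np.array(m["hand_eye"]); T=P@H[:3,:3].T+H[:3,3]
        W=T@Ro.from_quat(s["eef_rot"]).as_matrix().T+s["position"]
    W[d==0]=np.nan
    return im,d,W
def save(n,im): cv2.imwrite("pics/"+n+".png",im[...,::-1])
E
python3 - <<'E'
from h import *
s=sensors.sense(); print({k:np.round(s[k],3) for k in s}, env.hold_point_z)
for c in("top","side"):
    im,d,W=cap(c); save(c+"0",im); np.save(c+"0.npy",W)
    for l in("cup_smallest","cup_second","cup_third","cup_largest","cup_block","garlic","salt_shaker"):
        for r in spotter.trace(c,l)[:3]:
            p=W[r["region"]]; print(c,l,round(r["score"],2),r["bbox"],np.round(np.nanmedian(p,0),3),np.round(np.nanpercentile(p[:,2],[5,95]),3))
E
```

```text
{'t': np.float64(0.0), 'joints': array([ 1.206,  0.354,  1.634, -0.   ,  1.155, -0.002]), 'dq': array([-0.   , -0.   ,  0.001,  0.001, -0.   ,  0.   ]), 'effort': array([ 4.0000e-03, -6.0526e+01, -3.4206e+01,  0.0000e+00,  1.0000e-02,
        0.0000e+00]), 'position': array([0.222, 0.584, 0.231]), 'eef_rot': array([ 0.18 ,  0.984, -0.001, -0.   ]), 'ft_force': array([-0.233,  0.037, -0.332]), 'moment': array([-0.021,  0.019, -0.03 ]), 'grasp_force': np.float64(0.0), 'opening': np.float64(0.085)} -0.0187
top cup_smallest 0.75 [99.6, 190.8, 119.6, 212.3] [0.456 0.449 0.021] [0.    0.034]
top cup_second 0.67 [337.0, 201.7, 354.0, 233.4] [ 0.426 -0.27   0.014] [-0.002  0.04 ]
top cup_third 0.87 [342.0, 152.0, 365.8, 181.4] [ 0.586 -0.296  0.013] [-0.001  0.044]
top cup_largest 0.96 [156.1, 200.8, 181.6, 237.2] [0.413 0.268 0.007] [-0.     0.048]
top cup_largest 0.6 [98.6, 141.9, 130.8, 162.1] [0.605 0.432 0.017] [0.    0.047]
top cup_block 0.76 [204.3, 133.1, 310.6, 201.4] [0.565 0.003 0.032] [0.005 0.038]
top garlic 0.71 [394.4, 189.2, 409.8, 203.6] [ 0.475 -0.439  0.036] [0.024 0.046]
top salt_shaker 0.56 [151.4, 158.3, 169.4, 171.2] [0.56  0.286 0.077] [0.018 0.09 ]
side cup_smallest 0.74 [206.1, 303.0, 235.3, 334.8] [0.456 0.452 0.025] [0.002 0.032]
side cup_third 0.73 [251.6, 129.8, 275.6, 146.7] [ 0.59  -0.281  0.027] [0.001 0.043]
side cup_largest 0.88 [245.3, 247.3, 286.5, 279.9] [0.417 0.252 0.028] [0.003 0.046]
side cup_largest 0.74 [150.1, 272.1, 177.2, 313.6] [0.608 0.418 0.027] [0.002 0.046]
side cup_block 0.57 [218.4, 156.5, 262.8, 234.2] [0.554 0.028 0.031] [0.006 0.036]
side salt_shaker 0.65 [190.0, 235.6, 206.2, 268.6] [0.561 0.307 0.052] [0.01  0.088]
```

```bash
python3 -c "
import cv2
im=cv2.imread('pics/top0.png')[110:260,80:430]; cv2.imwrite('pics/t0c.png',cv2.resize(im,(798,342),interpolation=3))
im=cv2.imread('pics/side0.png'); cv2.imwrite('pics/s0c.png',im)"
```

```text
(no output)
```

View pics/t0c.png

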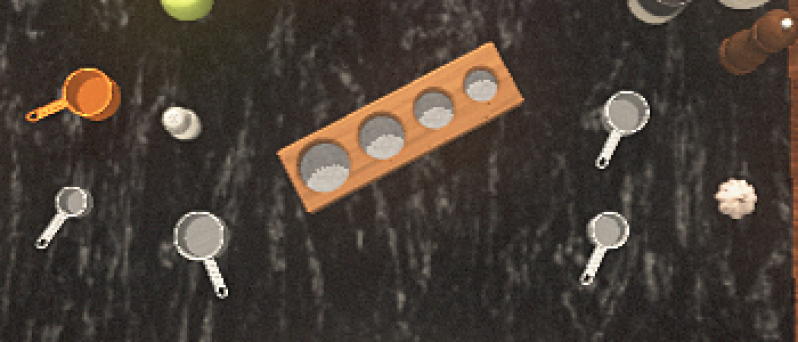

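View pics/side0.png

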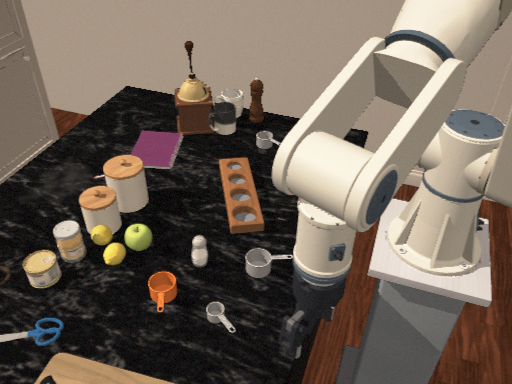

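The top view shows silver cups at crop px (72,202), (200,236), (608,230), (626,112). The orange look-alike is at (88,95), and the block's large pocket is at its left end. Next I fit coarse poses.

```bash
cat >> h.py <<'E'
from scipy.optimize import least_squares
D=dict(cup_smallest=(.020,.032,.075),cup_second=(.024,.038,.079),cup_third=(.028,.042,.083),cup_largest=(.032,.046,.087))
PY=dict(cup_smallest=-.1215,cup_second=-.0505,cup_third=.0285,cup_largest=.1155)
def cupfit(W,name,c0):
    """fit rim circle of known radius + handle angle from points near rim height"""
    r,h,L=D[name]; P=W.reshape(-1,3); P=P[np.isfinite(P).all(1)]
    P=P[(np.abs(P[:,2]-h)<.009)&(np.hypot(*(P[:,:2]-c0).T)<L+.03)][:,:2]
    def res(q):
        d=P-q[:2]; a=np.hypot(*d.T); e=np.array([np.cos(q[2]),np.sin(q[2])])
        u=np.clip(d@e,r,L-.006); hd=np.maximum(np.hypot(*(d-u[:,None]*e).T)-.0065,0)
        return np.minimum(np.abs(a-(r-.001)),hd)
    best=min((least_squares(res,[*c0,a],loss='soft_l1',f_scale=.002,x_scale=[.01,.01,.3]) for a in np.linspace(-np.pi,np.pi,13)[:-1]),key=lambda o:o.cost)
    return best.x,np.sqrt(np.mean(best.fun**2)),len(P)
E
python3 - <<'E'
from h import *
W=np.load("top0.npy"); im=cv2.imread("pics/top0.png")[...,::-1]
for n,c in dict(cup_smallest=(111.6,198.6),cup_second=(346.7,211),cup_third=(354.5,159),cup_largest=(167.5,213.5)).items():
    u,v=map(int,c); p=W[v,u]; q,e,k=cupfit(W,n,p[:2]); print(n,p.round(3),q[:2].round(4),round(np.degrees(q[2]),1),round(e,4),k)
hsv=cv2.cvtColor(im,cv2.COLOR_RGB2HSV)
m=(np.abs(W[...,2]-.034)<.006)&(hsv[...,1]>80); m[:,:200]=0; m[:,320:]=0; m[:130]=0
P=W[m][:,:2].astype(np.float32); print(len(P),cv2.minAreaRect(P*1000), np.median(W[m][:,2]))
print(np.array(viewer.camera_model("wrist")["hand_eye"]).round(4), viewer.camera_model("wrist")["intrinsics"])
E
```

```text
cup_smallest [0.461 0.451 0.002] [0.4588 0.4391] -213.8 0.0007 125
cup_second [ 0.432 -0.276  0.004] [ 0.4267 -0.2697] 1.7 0.0195 168
cup_third [ 0.594 -0.303 -0.   ] [ 0.5876 -0.2959] 154.1 0.0007 145
cup_largest [0.417 0.275 0.002] [0.4157 0.2648] -155.9 0.0007 154
2097 ((566.117431640625, 3.3026123046875), (94.29964447021484, 326.2973327636719), 28.449499130249023) 0.03399100823114039
[[-2.000e-04 -9.502e-01 -3.115e-01  8.050e-02]
 [ 1.000e+00 -3.000e-04  1.000e-04  8.000e-04]
 [-2.000e-04 -3.115e-01  9.502e-01 -1.425e-01]
 [ 0.000e+00  0.000e+00  0.000e+00  1.000e+00]] [[319.28788874   0.         252.0630709 ]
 [  0.         319.28788874 187.67939194]
 [  0.           0.           1.        ]]
```

```bash
cat >> h.py <<'E'
def yaw():
    x=Ro.from_quat(sensors.sense()["eef_rot"]).as_matrix()[:,0]; return np.degrees(np.arctan2(x[1],x[0]))
def go(xyz,yawdeg):
    """tool-frame shift from here (turn first or last) and turn"""
    s=sensors.sense(); R=Ro.from_quat(s["eef_rot"]); d=np.array(xyz)-s["position"]; t=-((yawdeg-yaw()+180)%360-180)
    d1=R.inv().apply(d); d2=(R*Ro.from_euler('z',t,degrees=True)).inv().apply(d)
    print("shift before turn",d1.round(4),"after turn",d2.round(4),"turn",round(t,1),"rows>=",round(np.linalg.norm(d)/.05,1),round(abs(t)/10.5,1))
E
python3 -c "
from h import *
go([.416,.265,.16],204)"
```

```text
shift before turn [-0.2949 -0.2296  0.0713] after turn [-0.0475 -0.3707  0.0713] turn -44.8 rows>= 7.6 4.3
```

Call:
play_rows(rows=[[0,0,0,-9,-1],[0,0,0,-9,-1],[0,0,0,-9,-1],[0,0,0,-9,-1],[0,0,0,-9,-1],[-0.008,-0.053,0,0,-1],[-0.008,-0.053,0.014,0,-1],[-0.008,-0.053,0.014,0,-1],[-0.008,-0.053,0.014,0,-1],[-0.008,-0.053,0.014,0,-1],[-0.008,-0.053,0.014,0,-1],[0,-0.053,0.001,0,-1]])

```text
t: 2.3
position: [0.4184, 0.264, 0.1596]
eef_rot: [-0.21, 0.978, -0.0, -0.0]
ft_force: [-0.1, 0.5, 0.7]
opening: 0.0854
grasp_force: 0.0
```

```bash
cat > look.py <<'E'
import sys
from h import *
n,x,y=sys.argv[1],float(sys.argv[2]),float(sys.argv[3])
s=sensors.sense(); print("t",s["t"],s["position"].round(4),round(yaw(),2),"f",s["ft_force"].round(1))
im,d,W=cap("wrist"); save(sys.argv[4],im)
q,e,k=cupfit(W,n,(x,y)); a=np.degrees(q[2]); print(q[:2].round(4),round(a,2),"rms",round(e,4),k)
go([*q[:2],float(sys.argv[5])],a)
E
python3 look.py cup_largest .416 .265 w1 .04
```

```text
t 2.3 [0.4184 0.264  0.1596] -155.78 f [-0.1  0.5  0.7]
[0.417  0.2656] -155.91 rms 0.0006 2100
shift before turn [-0.0004  0.0071  0.1196] after turn [-0.0004  0.0071  0.1196] turn 0.1 rows>= 2.4 0.0
```

View pics/w1.png

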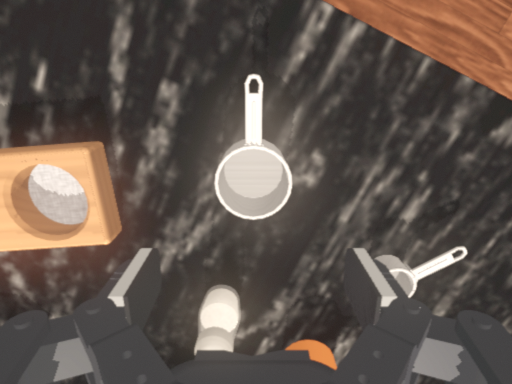

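Call:
play_rows(rows=[[0,0.004,0.02,0,-1],[0,0.003,0.02,0,-1],[0,0,0,0,-1],[0,0,0,0,-1]])

```text
t: 2.85
position: [0.4152, 0.2723, 0.1209]
eef_rot: [-0.21, 0.978, 0.0, 0.0]
ft_force: [-0.2, -0.4, -0.8]
opening: 0.0851
grasp_force: 0.0
```

```bash
python3 look.py cup_largest .416 .265 w2 .028
```

```text
t 2.85 [0.4152 0.2723 0.1209] -155.77 f [-0.2 -0.4 -0.8]
[0.417  0.2656] -156.02 rms 0.0006 2904
shift before turn [ 0.0014 -0.0069  0.0931] after turn [ 0.0013 -0.0069  0.0931] turn 0.2 rows>= 1.9 0.0
```

Call:
play_rows(rows=[[0.001,-0.007,0.013,0,-1],[0,0,0.03,0,-1],[0,0,0.03,0,-1],[0,0,0.02,0,-1],[0,0,0,0,-1]])

```text
t: 3.52
position: [0.4158, 0.2642, 0.0258]
eef_rot: [-0.21, 0.978, -0.001, -0.001]
ft_force: [-0.4, -0.5, 0.9]
opening: 0.0851
grasp_force: 0.0
```

```bash
python3 -c "
from h import *
s=sensors.sense();print(s['t'],s['ft_force'])
go([.417,.2656,.028],-156.0)
im,d,W=cap('wrist');save('w3',im);go([.417,.2656,.028],-156.0)"
```

```text
3.525 [-0.3584286  -0.45596486  0.93523075]
shift before turn [-0.0017  0.0008 -0.0022] after turn [-0.0017  0.0008 -0.0022] turn 0.2 rows>= 0.1 0.0
shift before turn [-0.0008  0.0006 -0.0012] after turn [-0.0008  0.0006 -0.0012] turn 0.2 rows>= 0.0 0.0
```

View pics/w3.png

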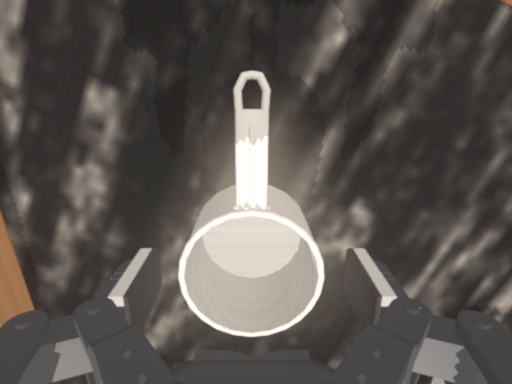

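The rim at (252,272) is centred between the pads at columns 157 and 350, so I close and lift.

Call:
play_rows(rows=[[0,0,0,0,1],[0,0,0,0,1],[0,0,0,0,1],[0,0,0,0,1],[0,0,-0.02,0,1],[0,0,-0.05,0,1],[0,0,-0.04,0,1],[0,0,0,0,1],[0,0,0,0,1]], newtons=60)

```text
t: 4.7
position: [0.4166, 0.2651, 0.1374]
eef_rot: [-0.21, 0.978, 0.0, 0.0]
ft_force: [0.3, -0.3, -1.7]
opening: 0.0616
grasp_force: 65.9
```

```bash
python3 - <<'E'
from h import *
im,d,W=cap('wrist');save('w4',im)
# cup in hand: fit in world at lifted height
s=sensors.sense(); p=s['position']; W2=W-np.array([0,0,p[2]-.0275])
q,e,k=cupfit(W2,'cup_largest',p[:2]); print(q[:2].round(4),p.round(4),np.degrees(q[2]),yaw(),e,k)
# block refine from wrist
go([.511,.105,.135],-151.55)
E
```

```text
[0.4156 0.2658] [0.4162 0.2649 0.1367] -155.9574073181041 -155.78439777353103 0.0026934610060959565 9329
shift before turn [-0.0208 -0.1847  0.0017] after turn [-0.0071 -0.1857  0.0017] turn -4.2 rows>= 3.7 0.4
```

```bash
cat > blk.py <<'E'
import sys
from h import *
def block(cam,q0=(.5661,.0033,np.radians(28.45))):
    s=sensors.sense(); im,d,W=cap(cam); m=viewer.camera_model(cam)
    if "R" in m: C=-np.array(m["R"]).T@np.array(m["t"])
    else: C=Ro.from_quat(s["eef_rot"]).apply(np.array(m["hand_eye"])[:3,3])+s["position"]
    hsv=cv2.cvtColor(im,cv2.COLOR_RGB2HSV); ok=np.isfinite(W[...,2])&(W[...,2]<.041)
    top=ok&(np.abs(W[...,2]-.034)<.005)
    k=(.034-C[2])/(W[...,2]-C[2]); X=C[:2]+(W[...,:2]-C[:2])*k[...,None]
    ok&=(np.hypot(*(np.moveaxis(X,-1,0)-np.array(q0[:2])[:,None,None]))<.2)
    X=X[ok];M=top[ok].astype(float)
    def sd(q):
        c,sn=np.cos(q[2]),np.sin(q[2]); dx=X-q[:2]; x=dx@[c,sn]; y=dx@[-sn,c]
        v=np.maximum(np.abs(x)-.047,np.abs(y)-.163)
        for n in PY: v=np.maximum(v,D[n][0]+.0025+q[3]-np.hypot(x,y-PY[n]))
        return v
    f=lambda q:1/(1+np.exp(np.clip(sd(q)/.0015,-30,30)))-M
    o=least_squares(f,[*q0,.001],x_scale=[.01,.01,.03,.002],diff_step=1e-4,loss='soft_l1')
    q=o.x; print("block",q[:2].round(4),np.degrees(q[2]).round(2),"chamf",q[3].round(4),"rms",np.sqrt(np.mean(o.fun**2)).round(3),len(X),"topz",np.nanmedian(W[top][:,2]).round(4))
    for n in PY: print(n,(q[:2]+PY[n]*np.array([-np.sin(q[2]),np.cos(q[2])])).round(4))
    return im,W
if __name__=="__main__": block("top"); im,W=block("wrist"); save(sys.argv[1],im)
E
echo
```

Call:
play_rows(rows=[[-0.005,-0.045,0,-4.2,1],[-0.001,-0.046,0,0,1],[-0.001,-0.046,0,0,1],[-0.001,-0.046,0,0,1],[0,0,0,0,1],[0,0,0,0,1],[0,0,0,0,1]])

```text
t: 5.62
position: [0.5073, 0.1071, 0.1367]
eef_rot: [-0.246, 0.969, 0.0, -0.001]
ft_force: [0.2, -0.2, -0.4]
opening: 0.0617
grasp_force: 66.0
```

```bash
python3 blk.py w5; python3 - <<'E'
from h import *
im,d,W=cap('wrist'); s=sensors.sense(); p=s['position']
print(p.round(4),yaw())
W2=W-np.array([0,0,p[2]-.0275]);W2[np.abs(W2[...,2]-.046)>.006]=np.nan
q,e,k=cupfit(W2,'cup_largest',p[:2]); print(q[:2].round(4),p.round(4),np.degrees(q[2]),yaw(),e,k)
E
```

```text
block [0.5656 0.0038] 28.39 chamf 0.0 rms 0.122 10169 topz 0.034
cup_smallest [ 0.6234 -0.1031]
cup_second [ 0.5897 -0.0407]
cup_third [0.5521 0.0288]
cup_largest [0.5107 0.1054]
block [0.5667 0.0045] 28.28 chamf -0.0008 rms 0.106 85810 topz 0.0335
cup_smallest [ 0.6243 -0.1025]
cup_second [ 0.5906 -0.04  ]
cup_third [0.5532 0.0296]
cup_largest [0.512  0.1062]
[0.5077 0.107  0.1372] -151.5119486314871
[0.5068 0.1078] [0.5077 0.107  0.1372] -151.67380910990946 -151.5119486314871 0.0025750806752026607 7925
```

View pics/w5.png

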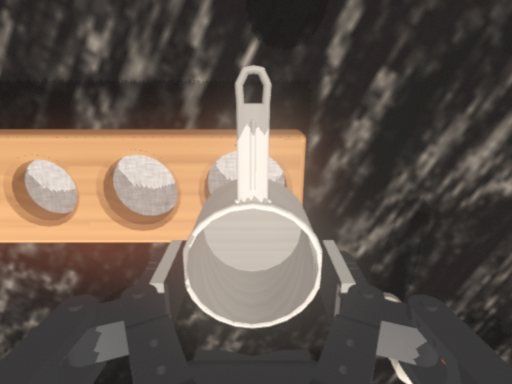

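```bash
python3 -c "
from h import *
go([.5125,.1057,.066],-151.7)"
```

```text
shift before turn [-0.0036 -0.0035  0.0712] after turn [-0.0036 -0.0035  0.0712] turn 0.2 rows>= 1.4 0.0
```

Call:
play_rows(rows=[[-0.0035,-0.0035,0.011,0.2,1],[0,0,0.03,0,1],[0,0,0.03,0,1],[0,0,0,0,1],[0,0,0,0,1],[0,0,0.008,0,1],[0,0,0.008,0,1],[0,0,0.008,0,1],[0,0,0,0,1]])

```text
t: 6.9
position: [0.5124, 0.1048, 0.0416]
eef_rot: [-0.244, 0.97, 0.0, -0.001]
ft_force: [0.2, 0.1, -1.8]
opening: 0.0617
grasp_force: 66.0
```

```bash
python3 -c "
from h import *
go([.5125,.1057,.033],-151.7); im,d,W=cap('wrist'); save('w6',im)"
```

```text
shift before turn [-0.0006  0.0007  0.0086] after turn [-0.0006  0.0007  0.0086] turn -0.1 rows>= 0.2 0.0
```

View pics/w6.png

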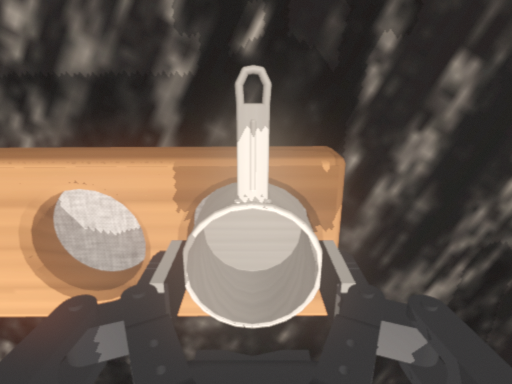

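Call:
play_rows(rows=[[0,0,0.004,0,1],[0,0,0.003,0,1],[0,0,0,0,1],[0,0,0,0,-0.8],[0,0,0,0,-0.8],[0,0,0,0,-0.8],[0,0,-0.03,0,-0.8],[0,0,-0.05,0,-1],[0,0,-0.04,0,-1],[0,0,0,0,-1],[0,0,0,0,-1]])

```text
t: 8.32
position: [0.5124, 0.1048, 0.1548]
eef_rot: [-0.244, 0.97, 0.0, -0.0]
ft_force: [0.2, 0.1, -0.4]
opening: 0.0852
grasp_force: 0.0
```

```bash
python3 - <<'E'
from h import *
im,d,W=cap('wrist'); save('w7',im); print(sensors.sense()['position'])
W2=W-np.array([0,0,.006]); q,e,k=cupfit(W2,'cup_largest',(.512,.106)); print(q[:2],np.degrees(q[2]),e,k)
r=np.hypot(W[...,0]-q[0],W[...,1]-q[1]); m=(np.abs(r-.031)<.0012)&(W[...,2]>.04); print("rim z",np.nanpercentile(W[m][:,2],[5,50,95]),[np.nanmedian(W[m&(np.sign(W[...,i]-q[i])==s)][:,2]).round(4) for i in(0,1) for s in(-1,1)])
go([.587,-.295,.15],154.1); go([.459,.439,.15],146.2)
E
```

```text
[0.5120792  0.10469215 0.15423262]
[0.51210894 0.1058615 ] -151.99546009274056 0.000629377886399863 2297
rim z [0.04274872 0.05260297 0.24218775] [np.float64(0.2358), np.float64(0.0498), np.float64(0.0532), np.float64(0.0524)]
shift before turn [ 0.1229 -0.3876  0.0043] after turn [-0.242  -0.3268  0.0043] turn 54.1 rows>= 8.1 5.2
shift before turn [-0.1113  0.3197  0.0042] after turn [0.2301 0.2483 0.0042] turn 62.0 rows>= 6.8 5.9
```

Call:
play_rows(rows=[[0.0154,-0.0485,0,0,-1],[0.0154,-0.0485,0,0,-1],[0.0154,-0.0485,0,0,-1],[0.0154,-0.0485,0,0,-1],[0.0154,-0.0485,0,0,-1],[0.0154,-0.0485,0,0,-1],[0.0154,-0.0485,0,0,-1],[0.0151,-0.0481,0.014,0,-1],[0,0,0,9,-1],[0,0,0,9,-1],[0,0,0,9,-1],[0,0,0,9,-1]])

```text
t: 9.88
position: [0.5868, -0.2944, 0.1391]
eef_rot: [0.071, 0.998, 0.001, -0.002]
ft_force: [-0.4, -0.2, -0.0]
opening: 0.0855
grasp_force: 0.0
```

Call:
play_rows(rows=[[0,0,0.01,9,-1],[0,0,0,9,-1],[0,0,0,0,-1],[0,0,0,0,-1],[0,0,0,0,-1]])

```text
t: 10.5
position: [0.5877, -0.2947, 0.131]
eef_rot: [0.222, 0.975, 0.0, -0.0]
ft_force: [-1.1, 0.2, -0.4]
opening: 0.0856
grasp_force: 0.0
```

```bash
python3 look.py cup_third .5876 -.296 w8 .024
```

```text
t 10.5 [ 0.5877 -0.2947  0.131 ] 154.32 f [-1.1  0.2 -0.4]
[ 0.5901 -0.2955] 154.1 rms 0.0006 2356
shift before turn [-0.0024  0.0003  0.1071] after turn [-0.0024  0.0003  0.1071] turn 0.2 rows>= 2.1 0.0
```

Call:
play_rows(rows=[[-0.0024,0,0.0265,0,-1],[0,0,0.04,0,-1],[0,0,0.04,0,-1],[0,0,0,0,-1],[0,0,0,0,-1],[0,0,0,0,1],[0,0,0,0,1],[0,0,0,0,1],[0,0,0,0,1]])

```text
t: 11.68
position: [0.591, -0.2963, 0.0273]
eef_rot: [0.223, 0.975, -0.0, 0.001]
ft_force: [-2.8, 1.7, 12.1]
opening: 0.0535
grasp_force: 60.6
```

```bash
python3 -c "
from h import *
s=sensors.sense(); print(s['position'],s['opening'],s['grasp_force'],s['ft_force'])
go([.5532,.0295,.135],-151.7)"
```

```text
[ 0.59103806 -0.29629489  0.02730571] 0.053525948216638766 60.59341915883124 [-2.79312058  1.65680572 12.12709714]
shift before turn [ 0.1755  0.2769 -0.1082] after turn [-0.1213  0.3046 -0.1082] turn -54.1 rows>= 6.9 5.2
```

Call:
play_rows(rows=[[0,0,-0.02,0,1],[0,0,-0.05,0,1],[0,0,-0.038,0,1],[0.025,0.0395,0,0,1],[0.025,0.0395,0,0,1],[0.025,0.0395,0,0,1],[0.025,0.0395,0,0,1],[0.025,0.0395,0,0,1],[0.025,0.0395,0,0,1],[0.0255,0.04,0,0,1]])

```text
t: 12.92
position: [0.5526, 0.0314, 0.1343]
eef_rot: [0.223, 0.975, 0.0, 0.001]
ft_force: [-0.0, 0.1, -1.4]
opening: 0.0535
grasp_force: 63.3
```

Call:
play_rows(rows=[[0,0,0,-9,1],[0,0,0,-9,1],[0,0,0,-9,1],[0,0,0,-9,1],[0,0,0,-9,1],[0,0,0,-9,1],[0,0,0,0,1],[0,0,0,0,1],[0,0,0,0,1]])

```text
t: 14.05
position: [0.5525, 0.0299, 0.1331]
eef_rot: [-0.243, 0.97, -0.0, 0.0]
ft_force: [-0.7, -0.2, -0.7]
opening: 0.0538
grasp_force: 63.3
```

```bash
cat > inhand.py <<'E'
import sys
from h import *
from blk import block
n=sys.argv[1]; zoff=float(sys.argv[2]); r,h,L=D[n]
s=sensors.sense(); p=s['position']; y0=yaw(); im,W=block("wrist"); save(sys.argv[3],im)
print(p.round(4),round(y0,2),s['opening'].round(4),s['grasp_force'].round(0),s['ft_force'].round(1))
e=np.array([np.cos(np.radians(y0)),np.sin(np.radians(y0))])
U=(W[...,:2]-p[:2])@e; V=(W[...,:2]-p[:2])@[e[1],-e[0]]
# rim height: handle strap top
m=(np.abs(V)<.005)&(U>r+.005)&(U<L-.02)&(W[...,2]>.06); print("handle z rel TCP",np.nanpercentile(W[m][:,2]-p[2],[10,50,90]).round(4),m.sum())
W2=W-np.array([0,0,p[2]-zoff]); W2[(np.abs(W2[...,2]-h)>.006)|(np.abs(V)>r+.001)]=np.nan
q,er,k=cupfit(W2,n,p[:2]+0); dq=q[:2]-p[:2]; print("cup",q[:2].round(4),"tool xy",(dq@e).round(4),(dq@[e[1],-e[0]]).round(4),"ang",np.degrees(q[2]).round(2),er.round(4),k)
E
python3 inhand.py cup_third .0273 w9
```

```text
block [0.567  0.0041] 28.45 chamf -0.001 rms 0.136 118746 topz 0.0336
cup_smallest [ 0.6249 -0.1027]
cup_second [ 0.5911 -0.0403]
cup_third [0.5534 0.0292]
cup_largest [0.512  0.1057]Traceback (most recent call last):
  File "inhand.py", line 6, in <module>
    print(p.round(4),round(y0,2),s['opening'].round(4),s['grasp_force'].round(0),s['ft_force'].round(1))
                                 ^^^^^^^^^^^^^^^^^^
AttributeError: 'float' object has no attribute 'round'
```

```bash
sed -i "s/s\['opening'\].round(4),s\['grasp_force'\].round(0)/s['opening'],s['grasp_force']/" inhand.py; python3 inhand.py cup_third .0273 w9; python3 -c "
from h import *
go([.5534,.0293,.072],-151.6)"
```

```text
block [0.5671 0.0041] 28.43 chamf -0.001 rms 0.135 118727 topz 0.0336
cup_smallest [ 0.6249 -0.1027]
cup_second [ 0.5911 -0.0403]
cup_third [0.5535 0.0292]
cup_largest [0.5121 0.1057]
[0.5525 0.03   0.133 ] -151.87 0.05388112176149801 63.33418189315125 [-0.3 -0.3 -0.3]
handle z rel TCP [0.0119 0.0126 0.0135] 1672
cup [0.5518 0.0307] tool xy 0.0003 0.0009 ang -152.05 0.0007 6894
shift before turn [-0.0005 -0.001   0.0609] after turn [-0.0005 -0.001   0.0609] turn -0.3 rows>= 1.2 0.0
```

Call:
play_rows(rows=[[-0.0005,-0.0015,0.02,0,1],[0,0,0.025,0,1],[0,0,0.015,0,1],[0,0,0,0,1],[0,0,0.008,0,1],[0,0,0.008,0,1],[0,0,0.008,0,1],[0,0,0.008,0,1],[0,0,0.003,0,1],[0,0,0,0,1]])

```text
t: 15.4
position: [0.5536, 0.0289, 0.0377]
eef_rot: [-0.244, 0.97, -0.0, -0.0]
ft_force: [1.2, -0.2, -0.6]
opening: 0.0536
grasp_force: 63.4
```

Down with no contact force. I release and move on to the second-smallest cup.

Call:
play_rows(rows=[[0,0,0,0,-0.55],[0,0,0,0,-0.55],[0,0,0,0,-0.55],[0,0,-0.03,0,-0.55],[0,0,-0.05,0,-1],[0,0,-0.035,0,-1],[0,0,0,0,-1],[0,0,0,0,-1]])

```text
t: 16.4
position: [0.5532, 0.0289, 0.1523]
eef_rot: [-0.244, 0.97, 0.0, -0.0]
ft_force: [-0.1, -0.3, -0.1]
opening: 0.0855
grasp_force: 0.0
```

```bash
cat > seat.py <<'E'
import sys
from h import *
n,x,y,fl=sys.argv[1],*map(float,sys.argv[2:5]); r,h,L=D[n]
im,d,W=cap('wrist'); save(sys.argv[5],im); W2=W-np.array([0,0,fl])
q,e,k=cupfit(W2,n,(x,y)); print("seat",n,q[:2].round(4),np.degrees(q[2]).round(1),e.round(4),k)
dx=W[...,:2]-q[:2]; rr=np.hypot(dx[...,0],dx[...,1]); m=(np.abs(rr-r+.001)<.0012)&(np.abs(W[...,2]-.052)<.02)
g=np.degrees(np.arctan2(dx[...,1],dx[...,0])); print("rim z by quadrant (want .052)",[np.nanpercentile(W[m&(g>=a)&(g<a+90)][:,2],80).round(4) for a in(-180,-90,0,90)])
E
python3 seat.py cup_third .5534 .0292 .010 w10; python3 -c "
from h import *
W=np.load('top0.npy')
print(cupfit(W,'cup_second',(.432,-.276)),cupfit(W,'cup_second',(.426,-.27)),cupfit(W,'cup_second',(.43,-.265)))
go([.43,-.27,.135],154)"
```

```text
seat cup_third [0.5343 0.0352] 138.4 0.0237 4175
rim z by quadrant (want .052) [np.float64(0.05), np.float64(0.0517), np.float64(0.0501), np.float64(0.0344)]
(array([ 0.42668122, -0.2696719 ,  0.02908897]), np.float64(0.01950645715422498), 168) (array([ 0.43562893, -0.27310126, -3.55828969]), np.float64(0.02664401136404716), 158) (array([ 0.42610037, -0.26958976,  0.02935822]), np.float64(0.019180077013980664), 166)
shift before turn [ 0.2495 -0.2053  0.017 ] after turn [-0.0206 -0.3224  0.017 ] turn 54.2 rows>= 6.5 5.2
```

View pics/w10.png

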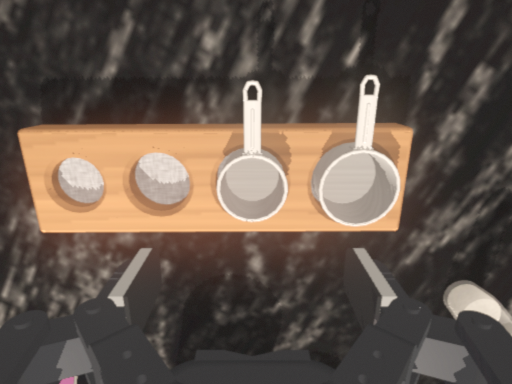

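Call:
play_rows(rows=[[0.0356,-0.0293,0,0,-1],[0.0356,-0.0293,0,0,-1],[0.0356,-0.0293,0,0,-1],[0.0356,-0.0293,0,0,-1],[0.0356,-0.0293,0,0,-1],[0.0356,-0.0293,0,0,-1],[0.0356,-0.0293,0.017,0,-1],[0,0,0,9,-1],[0,0,0,9,-1],[0,0,0,9,-1],[0,0,0,9,-1]])

```text
t: 17.82
position: [0.4301, -0.2693, 0.1343]
eef_rot: [0.071, 0.998, 0.001, -0.001]
ft_force: [0.8, 1.1, -0.0]
opening: 0.0853
grasp_force: 0.0
```

Call:
play_rows(rows=[[0,0,0,9,-1],[0,0,0,9,-1],[0,0,0,0,-1],[0,0,0,0,-1],[0,0,0,0,-1]])

```text
t: 18.45
position: [0.4308, -0.2696, 0.1355]
eef_rot: [0.222, 0.975, 0.0, -0.0]
ft_force: [0.1, 0.5, 0.5]
opening: 0.0854
grasp_force: 0.0
```

```bash
python3 look.py cup_second .43 -.27 w11 .0205
```

```text
t 18.45 [ 0.4308 -0.2696  0.1355] 154.32 f [0.1 0.5 0.5]
[ 0.4331 -0.2724] -205.1 rms 0.0006 2008
shift before turn [-0.0033 -0.0015  0.1151] after turn [-0.0032 -0.0016  0.1151] turn -0.6 rows>= 2.3 0.1
```

View pics/w11.png

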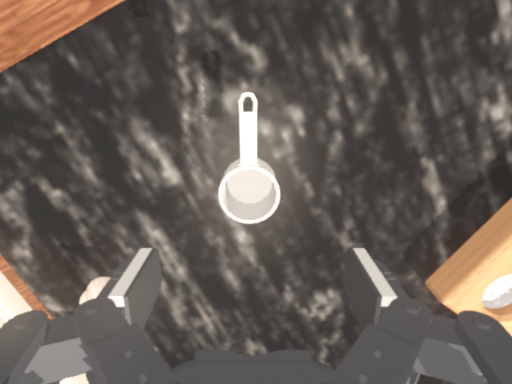

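Call:
play_rows(rows=[[-0.0033,-0.0015,0.033,-0.6,-1],[0,0,0.04,0,-1],[0,0,0.04,0,-1],[0,0,0,0,-1],[0,0,0,0,-1],[0,0,0,0,1],[0,0,0,0,1],[0,0,0,0,1],[0,0,0,0,1],[0,0,0,0,1]])

```text
t: 19.75
position: [0.4341, -0.2729, 0.0246]
eef_rot: [0.218, 0.976, -0.0, 0.001]
ft_force: [-2.8, 2.9, 17.0]
opening: 0.0458
grasp_force: 58.6
```

```bash
python3 -c "
from h import *
s=sensors.sense(); print(s['position'],s['opening'],s['grasp_force'],s['ft_force'])
go([.591,-.0403,.135],-151.6)"
```

```text
[ 0.43407316 -0.27287597  0.02459014] 0.045819091455338495 58.62607177114114 [-2.7990878   2.93205809 16.96456824]
shift before turn [-0.0433  0.2772 -0.1104] after turn [-0.2488  0.1298 -0.1104] turn -53.6 rows>= 6.0 5.1
```

Call:
play_rows(rows=[[0,0,-0.02,0,1],[0,0,-0.05,0,1],[0,0,-0.04,0,1],[-0.006,0.0396,0,0,1],[-0.006,0.0396,0,0,1],[-0.006,0.0396,0,0,1],[-0.006,0.0396,0,0,1],[-0.006,0.0396,0,0,1],[-0.006,0.0396,0,0,1],[-0.007,0.0396,0,0,1]])

```text
t: 21.0
position: [0.5908, -0.0387, 0.1333]
eef_rot: [0.218, 0.976, 0.0, 0.0]
ft_force: [0.3, -0.2, -0.3]
opening: 0.0455
grasp_force: 61.6
```

Call:
play_rows(rows=[[0,0,0,-9,1],[0,0,0,-9,1],[0,0,0,-9,1],[0,0,0,-9,1],[0,0,0,-9,1],[0,0,0,-8.6,1],[0,0,0,0,1],[0,0,0,0,1],[0,0,0,0,1]])

```text
t: 22.12
position: [0.5902, -0.0399, 0.1329]
eef_rot: [-0.245, 0.97, -0.0, 0.0]
ft_force: [-0.5, 0.0, -0.2]
opening: 0.0457
grasp_force: 61.6
```

```bash
python3 inhand.py cup_second .0246 w12; python3 -c "
from h import *
go([.5909,-.0402,.0395],-151.6)"
```

```text
block [0.5672 0.0036] 28.56 chamf -0.0017 rms 0.156 113872 topz 0.0337
cup_smallest [ 0.6253 -0.1031]
cup_second [ 0.5913 -0.0407]
cup_third [0.5536 0.0287]
cup_largest [0.512  0.1051]
[ 0.5902 -0.0399  0.1329] -151.69 0.04572498639744806 61.63620572537184 [-0.5  0.  -0.2]
handle z rel TCP [0.0104 0.0112 0.0121] 1591
cup [ 0.5896 -0.0392] tool xy 0.0002 0.0009 ang -151.55 0.0007 6162
shift before turn [-0.0005 -0.0006  0.0933] after turn [-0.0005 -0.0006  0.0933] turn -0.1 rows>= 1.9 0.0
```

Call:
play_rows(rows=[[-0.0006,-0.0012,0.02,0,1],[0,0,0.025,0,1],[0,0,0.013,0,1],[0,0,0,0,1],[0,0,0.008,0,1],[0,0,0.008,0,1],[0,0,0.008,0,1],[0,0,0.008,0,1],[0,0,0.003,0,1],[0,0,0,0,1]])

```text
t: 23.42
position: [0.5912, -0.0407, 0.0395]
eef_rot: [-0.245, 0.969, 0.0, -0.0]
ft_force: [-0.1, 0.8, -0.4]
opening: 0.0452
grasp_force: 61.7
```

Call:
play_rows(rows=[[0,0,0,0,-0.35],[0,0,0,0,-0.35],[0,0,0,0,-0.35],[0,0,-0.03,0,-0.35],[0,0,-0.05,0,-1],[0,0,-0.035,0,-1],[0,0,0,0,-1],[0,0,0,0,-1]])

```text
t: 24.42
position: [0.5908, -0.0407, 0.1543]
eef_rot: [-0.245, 0.969, 0.0, -0.0]
ft_force: [-0.1, -0.4, -1.3]
opening: 0.0853
grasp_force: 0.0
```

```bash
python3 - <<'E'
from h import *
im,d,W=cap('wrist'); save('w13',im)
go([.459,.439,.155],146.2)
E
```

```text
shift before turn [-0.1126  0.4844 -0.001 ] after turn [ 0.3761  0.3254 -0.001 ] turn 62.2 rows>= 9.9 5.9
```

View pics/w13.png

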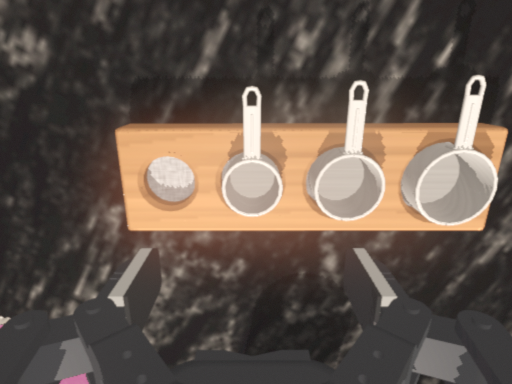

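Three cups are seated with parallel handles at columns 252, 355 and 472. The smallest is next.

Call:
play_rows(rows=[[-0.0102,0.044,0,0,-1],[-0.0102,0.044,0,0,-1],[-0.0102,0.044,0,0,-1],[-0.0102,0.044,0,0,-1],[-0.0102,0.044,0,0,-1],[-0.0102,0.044,0,0,-1],[-0.0102,0.044,0,0,-1],[-0.0102,0.044,0,0,-1],[-0.0102,0.044,0,0,-1],[-0.0102,0.044,0,0,-1],[-0.0102,0.044,0,0,-1]])

```text
t: 25.85
position: [0.4585, 0.4392, 0.153]
eef_rot: [-0.245, 0.969, -0.001, -0.001]
ft_force: [0.4, -0.1, 0.3]
opening: 0.0852
grasp_force: 0.0
```

Call:
play_rows(rows=[[0,0,0,9,-1],[0,0,0,9,-1],[0,0,0,9,-1],[0,0,0.01,9,-1],[0,0,0.01,9,-1],[0,0,0,9,-1],[0,0,0,8,-1],[0,0,0,0,-1],[0,0,0,0,-1],[0,0,0,0,-1]])

```text
t: 27.1
position: [0.4595, 0.4383, 0.1345]
eef_rot: [0.288, 0.958, -0.0, -0.0]
ft_force: [0.7, -0.4, -0.0]
opening: 0.0853
grasp_force: 0.0
```

```bash
python3 look.py cup_smallest .459 .439 w14 .0175
```

```text
t 27.1 [0.4595 0.4383 0.1345] 146.52 f [ 0.7 -0.4 -0. ]
[0.4609 0.4411] 146.26 rms 0.0006 1788
shift before turn [0.0004 0.0031 0.1171] after turn [0.0004 0.0031 0.1171] turn 0.2 rows>= 2.3 0.0
```

Call:
play_rows(rows=[[0,0.003,0.037,0.2,-1],[0,0,0.04,0,-1],[0,0,0.039,0,-1],[0,0,0,0,-1],[0,0,0,0,-1],[0,0,0,0,1],[0,0,0,0,1],[0,0,0,0,1],[0,0,0,0,1],[0,0,0,0,1]])

```text
t: 28.4
position: [0.4618, 0.4413, 0.0204]
eef_rot: [0.291, 0.957, 0.001, 0.0]
ft_force: [-2.7, -2.3, 11.5]
opening: 0.0371
grasp_force: 58.8
```

```bash
python3 -c "
from h import *
s=sensors.sense(); print(s['position'],s['opening'],s['grasp_force'],s['ft_force'])
go([.625,-.1028,.145],-151.6)"
```

```text
[0.4617729  0.44132167 0.020421  ] 0.03713756024291219 58.761406384874135 [-2.73192411 -2.25712509 11.45210279]
shift before turn [-0.4383 -0.3613 -0.1249] after turn [ 0.115  -0.5562 -0.1249] turn -62.2 rows>= 11.6 5.9
```

Call:
play_rows(rows=[[0,0,-0.02,0,1],[0,0,-0.05,0,1],[0,0,-0.055,0,1],[0,0,0,-9,1],[0,0,0,-9,1],[0,0,0,-9,1],[0,0,0,-9,1],[0,0,0,-9,1],[0,0,0,-9,1],[0,0,0,-8.2,1]])

```text
t: 29.65
position: [0.4614, 0.441, 0.1451]
eef_rot: [-0.248, 0.969, 0.0, 0.0]
ft_force: [0.0, 0.1, -0.1]
opening: 0.0371
grasp_force: 60.3
```

Call:
play_rows(rows=[[0.0096,-0.0463,0,0,1],[0.0096,-0.0463,0,0,1],[0.0096,-0.0463,0,0,1],[0.0096,-0.0463,0,0,1],[0.0096,-0.0463,0,0,1],[0.0096,-0.0463,0,0,1],[0.0096,-0.0463,0,0,1],[0.0096,-0.0463,0,0,1],[0.0096,-0.0463,0,0,1],[0.0096,-0.0463,0,0,1],[0.0096,-0.0463,0,0,1],[0.0096,-0.0463,0,0,1]])

```text
t: 31.15
position: [0.6249, -0.1042, 0.1452]
eef_rot: [-0.245, 0.969, -0.0, 0.001]
ft_force: [0.9, 0.3, 0.1]
opening: 0.0372
grasp_force: 60.3
```

Call:
play_rows(rows=[[0,0,0,0,1],[0,0,0,0,1],[0,0,0,0,1]])

```text
t: 31.52
position: [0.6241, -0.1015, 0.1442]
eef_rot: [-0.246, 0.969, 0.0, 0.0]
ft_force: [-0.1, 1.0, -1.4]
opening: 0.0374
grasp_force: 60.3
```

```bash
python3 inhand.py cup_smallest .0204 w15; python3 -c "
from h import *
go([.625,-.1028,.041],-151.6)"
```

```text
block [0.5672 0.0038] 28.58 chamf -0.0058 rms 0.155 89453 topz 0.0337
cup_smallest [ 0.6253 -0.1029]
cup_second [ 0.5913 -0.0406]
cup_third [0.5535 0.0288]
cup_largest [0.5119 0.1052]
[ 0.6241 -0.1015  0.1442] -151.53 0.0373660366789494 60.335028832778335 [-0.1  1.  -1.4]
handle z rel TCP [0.0087 0.0094 0.0103] 1506
cup [ 0.6239 -0.1006] tool xy -0.0003 0.0009 ang -151.24 0.0008 5425
shift before turn [-1.000e-04 -1.600e-03  1.031e-01] after turn [-1.000e-04 -1.600e-03  1.031e-01] turn 0.1 rows>= 2.1 0.0
```

Call:
play_rows(rows=[[-0.0001,-0.002,0.03,0.2,1],[0,0,0.03,0,1],[0,0,0.011,0,1],[0,0,0,0,1],[0,0,0.008,0,1],[0,0,0.008,0,1],[0,0,0.008,0,1],[0,0,0.008,0,1],[0,0,0,0,1]])

```text
t: 32.7
position: [0.6255, -0.1043, 0.0405]
eef_rot: [-0.244, 0.97, 0.0, -0.0]
ft_force: [0.2, 0.4, -0.3]
opening: 0.0371
grasp_force: 60.4
```

Call:
play_rows(rows=[[0,0,0,0,-0.15],[0,0,0,0,-0.15],[0,0,0,0,-0.15],[0,0,-0.03,0,-0.15],[0,0,-0.05,0,-0.3],[0,0,-0.04,0,-1],[0.01,0.05,-0.02,0,-1],[0.01,0.05,-0.02,0,-1],[0,0,0,0,-1],[0,0,0,0,-1]])

```text
t: 33.95
position: [0.5609, -0.0257, 0.201]
eef_rot: [-0.244, 0.97, -0.0, 0.0]
ft_force: [-0.2, 0.1, -0.6]
opening: 0.0855
grasp_force: 0.0
```

```bash
python3 - <<'E'
from h import *
im,d,W=cap('wrist'); save('w16',im); FL=dict(cup_smallest=.02,cup_second=.014,cup_third=.010,cup_largest=.006)
b=np.array([.5671,.0039]);th=np.radians(28.45)
for n in PY:
    c=b+PY[n]*np.array([-np.sin(th),np.cos(th)]); r,h,L=D[n]
    W2=W.copy(); W2[(W[...,2]<.044)|(np.hypot(W[...,0]-c[0],W[...,1]-c[1])>r+.006)&(((W[...,:2]-c)@[np.cos(th),np.sin(th)])>-r)|(np.abs((W[...,:2]-c)@[-np.sin(th),np.cos(th)])>r+.006)]=np.nan
    W2[...,2]-=FL[n]; q,e,k=cupfit(W2,n,c)
    a=W2[np.abs(np.hypot(W2[...,0]-q[0],W2[...,1]-q[1])-r+.001)<.0015]; g=np.arctan2(a[:,1]-q[1],a[:,0]-q[0])
    z=[np.nanpercentile(a[(g>=t)&(g<t+np.pi/2),2]+FL[n],70).round(4) if ((g>=t)&(g<t+np.pi/2)).sum()>3 else None for t in(-np.pi,-np.pi/2,0,np.pi/2)]
    print(n,(q[:2]-c).round(4),np.degrees(q[2]).round(1),e.round(4),k,"rim z",z)
E
```

```text
cup_smallest [0.     0.0006] -150.9 0.0006 1298 rim z [np.float64(0.0519), np.float64(0.0514), np.float64(0.0519), np.float64(0.0516)]
cup_second [-0.0007  0.0012] -151.2 0.0006 1331 rim z [np.float64(0.2372), np.float64(0.0517), np.float64(0.0516), np.float64(0.052)]
cup_third [-0.0005  0.0007] -152.3 0.0006 1465 rim z [np.float64(0.2647), np.float64(0.052), np.float64(0.0516), np.float64(0.052)]
cup_largest [ 0.0006 -0.0001] -152.3 0.0006 1783 rim z [np.float64(0.0518), np.float64(0.052), np.float64(0.0514), np.float64(0.0517)]
```

View pics/w16.png

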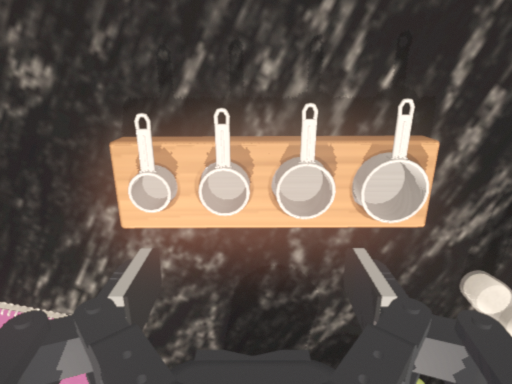

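All four rims sit at 52 mm, and the handles are straight out to within about 1°. The bulb and shaker were not touched.

```bash
python3 -c "
from h import *
print(workorder.job_done())"
```

```text
the job is handed in; nothing more can be done
None
```

All four cups are seated upright in their own pockets, smallest to largest, with handles pointing straight out over one long side; the garlic and salt shaker were left alone, and I handed the job in after about 34 s of the 106 s allowed.

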